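# Sort the mason's bench: chisels, offcuts and rubbing block into their trays

## Task

Clear the stonemason's bench by sorting the five loose things into their trays: lay the two chisels lengthwise in the wooden tool tray, one in each bay, and put both limestone offcuts side by side in the black tray and the rubbing block in the blue tray. Each must lie flat on its tray's floor, wholly inside, and not on top of another. Set things down gently rather than dropping or throwing them, and leave the mallet and the brush where they are.

Things in the scene. Friction and masses are not known exactly. Their poses are not given: they have to be found in the camera images.
- tool_tray: dark brown wooden tool tray, fixed to the bench, origin at the centre of its underside, 155 mm along its x (short side), 185 mm along its y (long side), walls and floor 5 mm thick, 18 mm high; one rib as high as the walls runs along its y through the middle and makes two bays, each 70 mm wide (x) and 175 mm long (y), with their centre lines at x = -37.5 mm and x = +37.5 mm and their floor 5 mm above the origin
- offcut_tray: black plastic tray for stone offcuts, fixed to the bench, origin at the centre of its underside, 155 mm along its x (short side), 185 mm along its y (long side), walls and floor 5 mm thick, 25 mm high; inside one open space 145 x 175 mm, its floor 5 mm above the origin
- block_tray: blue painted steel tray for the rubbing block, fixed to the bench, origin at the centre of its underside, 155 mm along its x (short side), 185 mm along its y (long side), walls and floor 5 mm thick, 18 mm high; inside one open space 145 x 175 mm, its floor 5 mm above the origin
- flat_chisel_center (a point): loose chisel with a pale wooden octagonal handle and a flat 26 mm wide steel blade, 150 mm long in all, lying on the bench; the point is at the middle of its length and thickness (12 mm above what it lies on), its x axis runs along it towards the blade; the handle, 24 mm wide and 24 mm high, reaches from x = -75 to +20 mm, then a brass ferrule and a thin shaft; it balances near this point; about 160 g
- point_chisel_center (a point): loose chisel with a red painted octagonal handle and a pointed steel end, otherwise made like the flat chisel: 150 mm long, point at the middle of its length and thickness (12 mm above what it lies on), x axis towards the pointed end, handle 24 mm wide and high from x = -75 to +20 mm; about 160 g
- square_offcut_center (a point): loose cream limestone offcut, a plain block 55 mm (x) by 40 mm (y) by 35 mm high, the point at its centre, 17.5 mm above what it stands on; about 170 g
- stepped_offcut_center (a point): loose cream limestone offcut with a step at one end, 60 mm (x) by 40 mm (y) by 35 mm high (only 18 mm high over the last 16 mm towards +x), the point 17.5 mm above what it stands on, in the middle of length and width; about 180 g
- rubbing_block_center (a point): loose rubbing block, bright orange plastic back on a dark grey abrasive stone, 85 mm (x) by 45 mm (y) by 30 mm high, the point at its centre, 15 mm above what it lies on; about 220 g
- mallet_center (a point): bystander: small dark steel mallet head (68 mm diameter, 85 mm long) lying on the bench with a short pale wooden handle, the point at the middle of the head, 34 mm above the bench; leave alone
- dust_brush_center (a point): bystander: bench brush, brown wooden back 160 mm (x) by 32 mm (y) on straw-coloured bristles, 45 mm high, the point at its centre; leave alone

How it is judged:
By the outcome, as a careful person would: the job done as asked, in the order asked, and still so for the second after the job is handed in, with the robot touching nothing.
It also fails if it takes over 102 s, if anything falls off the work surface, if the arm or the gripper's body presses on something with over 40 N, if the wrist force passes 120 N, or if a joint passes its speed limit or range.

## Robot

A 6-joint arm with a two-finger parallel gripper is mounted at the origin on the work surface. World frame = base frame: x ahead of the robot, y to its left, z up, the work surface at z = 0. Lengths are in m, angles in rad, forces in N, time in s.
With the tool pointing down it reaches from about 0.275 to 0.725 m from the base axis. Payload 5.6 kg.
Tool frame: the origin (TCP) lies midway between the tips of the shut fingers; the grasp point (between the pads) lies env.hold_point_z behind it (env.hold_point_z is the distance from the TCP to the grasp point, in m); z points along the fingers, y is the line along which they close (so a half turn about z gives the same grasp; the last joint's range is limited). The gripper opens to 85 mm and grips with 20 to 120 N. Pads are 22 mm wide; open, the fingers measure 114 mm over their backs; the gripper's body (76 mm by 85 mm) begins 54 mm behind the grasp point. The pads swing forward as they close: fully open they stand 13 mm farther back than shut.
Start: joints at [-0.857, 0.255, 0.108, 0, -1.424, -0.285], TCP at [0.229, -0.5, 0.231] pointing down, gripper open.
Joint ranges: [-2.95, 2.95], [-1.21, 1.97], [-1.09, 1.5], [-2.87, 1.71], [-2.94, -0.07], [-3.05, 3.05]. Speed limits (rad/s): [2.57, 2.57, 3.14, 3.14, 3.14, 3.14].

## Interface

Orientations are given as a unit quaternion [w, x, y, z].
In Python, from cell import env gives the robot as it stands.
- The arm moves only by the tool carry_out, never from a script. Its argument "commands" is a list of rows, each a list of 3 entries, a list of its own where there are three numbers: the opening, from -1 (shut) to 1 (fully open), then the shift along the tool's x, y, z normalised to -1 to 1, where 1 is 200 mm, then the turn, a rotation vector about the tool's x, y, z normalised to -1 to 1, where 1 is 90 degrees. A call has 1 to 20 rows; each row shifts and turns the commanded pose from where the row before left it, along the tool's axes as they then stand; what a row does not reach is not made up. A row lasts 1/12 s, in which the tool goes at most 41.7 mm and 7.16 degrees, less where a joint would pass 70% of its speed; a pose out of reach is approached as far as the arm can. A call with a number of a shift or a turn outside -1 to 1 is refused whole. A call with a gripper value outside its range is refused whole. The fingers move at their own pace and stop on an object; "grip_force" is the grip in N (left out, the last holds). Time passes only in rows, so rows that do not move let the fingers close. It gives the time, the measured TCP pose, the force, the opening and the grip force at its end, in the units of the state.
- env.read_state(): the state, without advancing time (a new reading comes with each control period).
- env.grab_frame(name): name is "scene" or "top" or "wrist"; returns (picture, depth): 420x560x3 uint8, blue, green, red; 420x560 float32, m along the optical axis (not along the pixel's ray), 0 where there is no reading.
- env.get_calibration(name): a dict with "K" (3x3 intrinsics, pixels), "k1" (the pictures are not rectified: a ray, as slopes to the right and down, at radius r is drawn at 1 + k1 r^2 times it, then the intrinsics apply), "position" and "attitude" of the camera in the world; the wrist camera has in their place "T_tool_cam" (4x4, takes a point from camera to tool coordinates, whose origin is the TCP and whose axes are the flange's). Camera axes: x right, y up, looking along -z (the intrinsics and any distortion apply to the point x, -y, -z); pixel columns grow to the right and rows downward; lengths in m; the calibration is good to about 2 mm. A picture is of the moment at which its call begins: read the wrist's pose just before it. get_calibration takes no time and is no camera call.
- env.hand_in(): hands the job in; it is judged then, once.
Trained networks look in the newest picture that a camera, given by its name, has taken for a name from the list of things; names that differ only in an ending like _2 or _b are one class to them, and where a whole thing is asked for, a point or a joint stands for the part that bears it (a point fixed in the world has none). Each returns a list of dicts, best first, with "score" (0 to 1); they miss things now and then, are a little off and sometimes report something else, mostly with a low value. They report only what shows in the picture. A call takes as long as a camera call.
- env.search_frame(target, camera): "xy" ([column, row] in pixels, amid what is visible of it).
- env.outline_of(target, camera): "mask" (420x560 bool, what is visible of it) and "xy" ([column, row] in pixels, amid what is visible of it).
- env.mark_of(target, camera): "xy" ([column, row] in pixels: a listed point, or the origin of a listed thing).
The state is a dict: "time": time; "joint_pos": joint angles; "qvel": joint speeds; "joint_torque": joint torques, N m; "eef_pos": TCP position; "ee_rot": TCP orientation; "wrist_force": force on the tool from outside, world axes, zero at the start; "wrist_torque": the same for the moment, N m; "finger_gap": finger opening in m; "grasp_force": force on a finger pad.
Only numpy, scipy, OpenCV 4.12 (cv2) and the standard library are available. Lean on these libraries where they do the work, as an engineer would, in place of code of your own. Each camera call takes 0.05 s, during which the arm holds its last target. There are 200 camera calls.

## Working session

There is one attempt and no reset: what is moved stays moved. The work goes in short steps, Python scripts to look and compute and a tool call to move; the robot and the scene stay as the last step left them, time stands still between calls to the robot, and variables do not carry over. Pictures are saved under pics/ and viewed, at most 14 in all, crops included, and the job is handed in when it is done.

Besides the shell and the picture viewer there is one more tool, called after "Call:" as name(argument=value, ...), one argument or row to a line, values as JSON. carry_out: Moves the arm, as the interface text tells. Scaled input: -1 to 1 covers 200 mm each way for a shift and 90 degrees each way for a turn. Its arguments: {"type":"object","properties":{"commands":{"type":"array","items":{"type":"array"}},"grip_force":{"type":"number"}},"required":["commands"]}

```bash
ls; mkdir -p pics
python3 - <<'E'
from cell import env
import cv2
print(env.read_state(), env.hold_point_z)
for n in ("top","scene"):
    p,d=env.grab_frame(n); cv2.imwrite(f"pics/{n}0.png",p); print(env.get_calibration(n))
print(env.get_calibration("wrist"))
E
```

```text
pics
{'time': 0.0, 'joint_pos': array([-8.57388963e-01,  2.55752438e-01,  1.06972274e-01, -4.67950068e-04,
       -1.42388216e+00, -2.84594885e-01]), 'qvel': array([ 1.68031195e-03,  1.22430123e-03, -5.82132155e-04, -9.68252822e-04,
        6.78150904e-05, -1.50060949e-03]), 'joint_torque': array([ 4.27210216e-04, -3.86624193e+01,  2.37931108e+01,  5.36468536e+00,
       -6.28194131e-03, -2.54277700e-05]), 'eef_pos': array([ 0.22852319, -0.49972506,  0.23038118]), 'ee_rot': array([-2.43280991e-04, -2.12733525e-01,  9.77109781e-01,  9.29974381e-04]), 'wrist_force': array([-0.50937606, -0.71210602, -0.17212625]), 'wrist_torque': array([ 0.00062797,  0.0219505 , -0.0321985 ]), 'grasp_force': 0.0, 'finger_gap': 0.08570393416886277} 0.0187
{'K': array([[409.74073333,   0.        , 275.78393956],
       [  0.        , 409.74073333, 200.94615283],
       [  0.        ,   0.        ,   1.        ]]), 'k1': -0.058290828017619166, 'position': array([0.37941184, 0.00557339, 1.00282702]), 'attitude': array([ 0.72986842,  0.07281705, -0.07164261, -0.67591205])}
{'K': array([[475.78892501,   0.        , 281.14979493],
       [  0.        , 475.78892501, 199.97225991],
       [  0.        ,   0.        ,   1.        ]]), 'k1': -0.08406155196991298, 'position': array([ 0.99017034, -0.41548062,  0.95446377]), 'attitude': array([0.88024312, 0.26955417, 0.11355566, 0.37365453])}
{'K': array([[341.47153619,   0.        , 279.40447646],
       [  0.        , 341.47153619, 206.87027382],
       [  0.        ,   0.        ,   1.        ]]), 'k1': -0.05600838587905456, 'T_tool_cam': array([[-2.49848728e-04,  9.45074838e-01,  3.26853924e-01,
         8.32439383e-02],
       [ 9.99999766e-01,  4.44080123e-04, -5.19621361e-04,
        -1.88862920e-04],
       [-6.36230404e-04,  3.26853717e-01, -9.45074729e-01,
        -1.42564527e-01],
       [ 0.00000000e+00,  0.00000000e+00,  0.00000000e+00,
         1.00000000e+00]])}
```

View pics/top0.png

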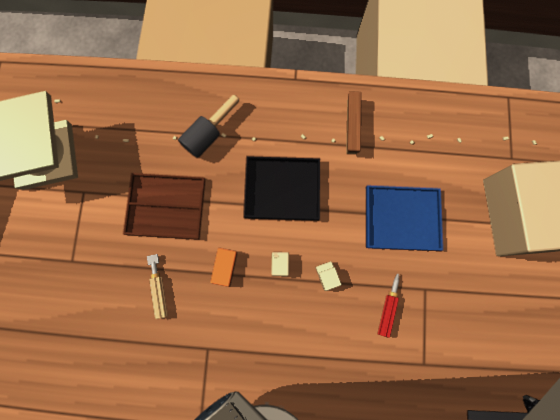

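View pics/scene0.png

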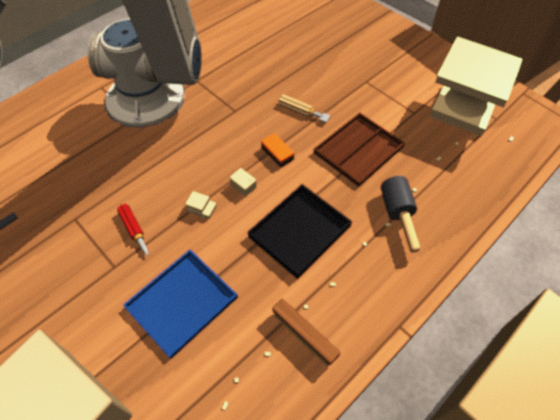

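The top view shows the flat chisel at (158,287), rubbing block (224,267), offcuts (280,264) and (329,276), and red chisel (389,306). The tool tray is at (165,207), the black tray at (283,188) and the blue tray at (404,218); the mallet and brush are behind them. I'll measure them all from masks and depth.

```bash
cat > h.py <<'E'
from cell import env
import numpy as np, cv2
from scipy.spatial.transform import Rotation as R
def rot(q): return R.from_quat([q[1],q[2],q[3],q[0]]).as_matrix()
def pose(cam):
    c=env.get_calibration(cam)
    if cam=="wrist":
        s=env.read_state(); Rt=rot(s["ee_rot"]); T=c["T_tool_cam"]
        return c,Rt@T[:3,:3],Rt@T[:3,3]+s["eef_pos"]
    return c,rot(c["attitude"]),c["position"]
def rays(c,uv):
    D=np.array([c["k1"],0,0,0],float)
    n=cv2.undistortPoints(np.float64(uv).reshape(-1,1,2),c["K"],D).reshape(-1,2)
    return np.c_[n[:,0],-n[:,1],-np.ones(len(n))]
def cloud(cam,mask,d,P):
    c,Rc,t=P; v,u=np.nonzero(mask&(d>0))
    return (rays(c,np.c_[u,v])*d[v,u][:,None])@Rc.T+t
def atz(uv,z,P):
    c,Rc,t=P; r=rays(c,uv)@Rc.T
    return t+r*((z-t[2])/r[:,2])[:,None]
E
cat > m.py <<'E'
import sys
from h import *
cam=sys.argv[1]; names=sys.argv[2:]
P=pose(cam); p,d=env.grab_frame(cam)
H=dict(tool_tray=.018,offcut_tray=.025,block_tray=.018,flat_chisel_center=.012,point_chisel_center=.012,square_offcut_center=.0175,stepped_offcut_center=.0175,rubbing_block_center=.015)
for n in names:
    o=env.outline_of(n,cam); 
    for q in o[:2]:
        if q["score"]<.3: continue
        c=cloud(cam,q["mask"],d,P); zt=np.percentile(c[:,2],95)
        top=c if 'chisel' in n or 'tray' in n else c[c[:,2]>zt-.006]
        r=cv2.minAreaRect((top[:,:2]*1000).astype(np.float32))
        b=cv2.boxPoints(r); e1,e2=b[1]-b[0],b[2]-b[1]; e=e1 if np.hypot(*e1)>np.hypot(*e2) else e2
        print(n,"%.2f"%q["score"],np.round(q["xy"]),"ztop %.1f n %d rect c %s size %s longaxis %.1f"%(zt*1e3,len(c),np.round(r[0],1),np.round(r[1],1),np.degrees(np.arctan2(e[1],e[0]))%180))
    k=env.mark_of(n,cam)[:1]
    if k: print("   mark %.2f"%k[0]["score"],np.round(k[0]["xy"],1),np.round(atz([k[0]["xy"]],(0 if 'tray' in n else H[n]),P)[0]*1e3,1))
E
python3 m.py top tool_tray offcut_tray block_tray flat_chisel_center point_chisel_center square_offcut_center stepped_offcut_center rubbing_block_center
```

```text
tool_tray 0.78 [166. 211.] ztop 18.8 n 4681 rect c [554.2 290.1] size [158.2 186.5] longaxis 91.0
tool_tray 0.60 [352. 124.] ztop 48.3 n 847 rect c [ 810.2 -166. ] size [ 40.2 184.7] longaxis 177.4
   mark 0.63 [164.3 207.8] [548.4 291.5   0. ]
offcut_tray 0.70 [281. 192.] ztop 26.0 n 4715 rect c [624.1   3.6] size [165.  185.4] longaxis 92.5
   mark 0.70 [282.  188.2] [621.2   2.1   0. ]
block_tray 0.82 [404. 219.] ztop 19.0 n 4749 rect c [ 566.7 -308.1] size [155.9 198.5] longaxis 92.1
   mark 0.76 [401.5 217. ] [ 570.8 -301.     0. ]
flat_chisel_center 0.70 [157. 289.] ztop 27.8 n 748 rect c [357.4 285.9] size [153.4  36. ] longaxis 16.2
   mark 0.76 [156.5 286.3] [356.  282.5  12. ]
point_chisel_center 0.85 [392. 312.] ztop 28.3 n 580 rect c [ 351.3 -273. ] size [ 30.  137.2] longaxis 168.5
   mark 0.59 [390.8 304.4] [ 356.3 -275.7   12. ]
square_offcut_center 0.93 [276. 263.] ztop 38.3 n 387 rect c [431.8  -5.1] size [53.6 39.9] longaxis 3.8
   mark 0.72 [278.1 262.6] [434.4  -1.8  17.5]
stepped_offcut_center 0.94 [327. 277.] ztop 38.1 n 450 rect c [ 405.8 -123.7] size [44.2 39.1] longaxis 23.6
   mark 0.90 [326.1 278.2] [ 406.3 -118.1   17.5]
rubbing_block_center 0.91 [225. 269.] ztop 33.0 n 701 rect c [414.8 127.6] size [44.4 84.9] longaxis 173.2
   mark 0.90 [225. 268.] [412.  123.5  15. ]
```

```bash
cat > g.py <<'E'
import sys
from h import *
# g.py x y z(mm) yaw(deg of tool x; '-' keeps): turn, then shift in the turned tool axes (tool kept upright)
s=env.read_state(); M=rot(s["ee_rot"]); yaw=np.degrees(np.arctan2(M[1,0],M[0,0]))
x,y,z=map(float,sys.argv[1:4]); ty=yaw if sys.argv[4]=='-' else float(sys.argv[4])
dy=(ty-yaw+180)%360-180; ty=yaw+dy
a=np.radians(ty); d=np.array([x,y,z])-s["eef_pos"]*1e3
sh=np.array([d[0]*np.cos(a)+d[1]*np.sin(a), d[0]*np.sin(a)-d[1]*np.cos(a), -d[2]])/200
print("t %.1f"%s["time"],"pos",np.round(s["eef_pos"]*1e3,1),"yaw %.1f tilt %.2f"%(yaw,np.degrees(np.arccos(-M[2,2]))),"gap %.1f"%(s["finger_gap"]*1e3),"j6 %.2f"%s["joint_pos"][5])
print("turn total %.4f (rows>=%.1f)"%(-dy/90,abs(dy)/7.1),"shift",np.round(sh,4))
E
python3 g.py 353 -275 140 -191.5
```

```text
t 0.9 pos [ 228.7 -500.2  231.3] yaw -155.4 tilt 0.00 gap 85.6 j6 -0.28
turn total 0.4007 (rows>=5.1) shift [-0.3846  1.2272  0.4564]
```

Call:
carry_out(
  commands=[
    [1, [0, 0, 0], [0, 0, 0.0668]],
    [1, [0, 0, 0], [0, 0, 0.0668]],
    [1, [0, 0, 0], [0, 0, 0.0668]],
    [1, [0, 0, 0], [0, 0, 0.0668]],
    [1, [0, 0, 0], [0, 0, 0.0668]],
    [1, [0, 0, 0], [0, 0, 0.0668]],
    [1, [-0.055, 0.175, 0.065], [0, 0, 0]],
    [1, [-0.055, 0.175, 0.065], [0, 0, 0]],
    [1, [-0.055, 0.175, 0.065], [0, 0, 0]],
    [1, [-0.055, 0.175, 0.065], [0, 0, 0]],
    [1, [-0.055, 0.175, 0.065], [0, 0, 0]],
    [1, [-0.055, 0.175, 0.065], [0, 0, 0]],
    [1, [-0.055, 0.175, 0.065], [0, 0, 0]],
    [1, [0, 0, 0], [0, 0, 0]],
    [1, [0, 0, 0], [0, 0, 0]],
  ],
  grip_force=40,
)

```text
time: 2.2
eef_pos: [0.3535, -0.2739, 0.1399]
ee_rot: [-0.0, 0.098, 0.995, 0.0]
wrist_force: [-0.3, -0.0, -0.7]
finger_gap: 0.0853
grasp_force: 0.0
```

```bash
python3 m.py wrist point_chisel_center
python3 - <<'E'
from h import *
cv2.imwrite("pics/w1.png",env.grab_frame("wrist")[0])
E
python3 g.py 353 -275 30 168.5
```

```text
point_chisel_center 0.97 [282. 174.] ztop 26.7 n 5204 rect c [ 358.  -272.9] size [ 32.6 149.4] longaxis 168.0
   mark 0.93 [283.1 200.5] [ 358.5 -271.1   12. ]
t 2.4 pos [ 352.9 -276.4  140.7] yaw 168.4 tilt 0.05 gap 85.3 j6 -1.46
turn total -0.0009 (rows>=0.0) shift [0.001  0.0068 0.5537]
```

View pics/w1.png

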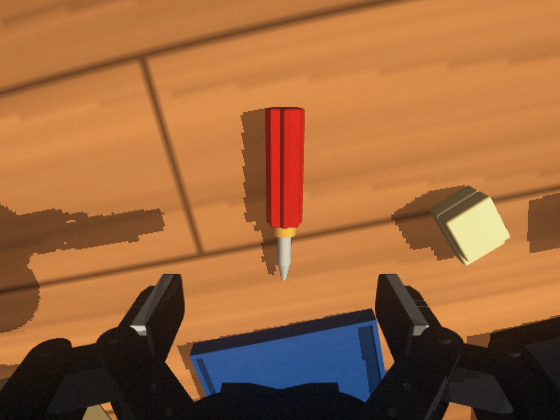

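The red chisel runs from (285,107) to (284,280), aligned with the gripper. The stepped offcut is at (470,225).

```bash
python3 g.py 357.5 -272.5 4 168
```

```text
t 2.4 pos [ 352.9 -276.4  140.7] yaw 168.4 tilt 0.05 gap 85.3 j6 -1.46
turn total 0.0047 (rows>=0.1) shift [-0.0183  0.0237  0.6837]
```

Call:
carry_out(
  commands=[
    [1, [-0.02, 0.018, 0.14], [0, 0, 0.004]],
    [1, [0, 0, 0.16], [0, 0, 0]],
    [1, [0, 0, 0.16], [0, 0, 0]],
    [1, [0, 0, 0.12], [0, 0, 0]],
    [1, [0, 0, 0.06], [0, 0, 0]],
    [1, [0, 0, 0.04], [0, 0, 0]],
    [1, [0, 0, 0], [0, 0, 0]],
    [-1, [0, 0, 0], [0, 0, 0]],
    [-1, [0, 0, 0], [0, 0, 0]],
    [-1, [0, 0, 0], [0, 0, 0]],
    [-1, [0, 0, 0], [0, 0, 0]],
    [-1, [0, 0, 0], [0, 0, 0]],
    [-1, [0, 0, 0], [0, 0, 0]],
    [-1, [0, 0, 0], [0, 0, 0]],
    [-1, [0, 0, 0], [0, 0, 0]],
  ],
)

```text
time: 3.65
eef_pos: [0.3583, -0.273, 0.0051]
ee_rot: [0.001, 0.103, 0.995, -0.0]
wrist_force: [-1.2, 0.4, 5.9]
finger_gap: 0.0233
grasp_force: 40.2
```

```bash
python3 g.py 357.5 -272.5 120 - ; python3 -c "
from h import *
print(env.read_state()['grasp_force'],env.read_state()['wrist_force'])"
```

```text
t 3.6 pos [ 358.3 -273.     5.1] yaw 168.2 tilt 0.09 gap 23.3 j6 -1.48
turn total -0.0000 (rows>=0.0) shift [ 0.0043  0.0019 -0.5746]
40.20438015460968 [-1.20129752  0.37169553  5.92028747]
```

Call:
carry_out(
  commands=[
    [-1, [0, 0, -0.03], [0, 0, 0]],
    [-1, [0, 0, -0.05], [0, 0, 0]],
    [-1, [0, 0, -0.1], [0, 0, -0.0754]],
    [-1, [0, 0, -0.1], [0, 0, -0.0754]],
    [-1, [0, 0, -0.1], [0, 0, -0.0754]],
    [-1, [0, 0, -0.1], [0, 0, -0.0754]],
    [-1, [0, 0, -0.1], [0, 0, -0.0754]],
    [-1, [0, 0, -0.1], [0, 0, -0.0754]],
    [-1, [0, 0, 0], [0, 0, -0.0754]],
    [-1, [0, 0, 0], [0, 0, -0.0754]],
    [-1, [0, 0, 0], [0, 0, -0.0754]],
    [-1, [0, 0, 0], [0, 0, -0.0754]],
    [-1, [0, 0, 0], [0, 0, -0.0754]],
    [-1, [0, 0, 0], [0, 0, -0.0754]],
    [-1, [0, 0, 0], [0, 0, -0.0754]],
    [-1, [0, 0, 0], [0, 0, -0.0754]],
    [-1, [0, 0, 0], [0, 0, -0.0754]],
    [-1, [0, 0, 0], [0, 0, 0]],
  ],
)

```text
time: 5.15
eef_pos: [0.3572, -0.2724, 0.1402]
ee_rot: [-0.0, 0.708, -0.706, -0.0]
wrist_force: [-0.6, 0.2, -1.4]
finger_gap: 0.0231
grasp_force: 39.4
```

```bash
python3 g.py 552 270 140 -90
```

```text
t 5.2 pos [ 357.2 -272.4  140.2] yaw -89.8 tilt 0.05 gap 23.1 j6 0.30
turn total 0.0018 (rows>=0.0) shift [-2.712e+00 -9.738e-01  8.000e-04]
```

Call:
carry_out(
  commands=[
    [-1, [-0.08, -0.03, 0], [0, 0, 0]],
    [-1, [-0.17, -0.061, 0], [0, 0, 0]],
    [-1, [-0.17, -0.061, 0], [0, 0, 0]],
    [-1, [-0.17, -0.061, 0], [0, 0, 0]],
    [-1, [-0.17, -0.061, 0], [0, 0, 0]],
    [-1, [-0.17, -0.061, 0], [0, 0, 0]],
    [-1, [-0.17, -0.061, 0], [0, 0, 0]],
    [-1, [-0.17, -0.061, 0], [0, 0, 0]],
    [-1, [-0.17, -0.061, 0], [0, 0, 0]],
    [-1, [-0.17, -0.061, 0], [0, 0, 0]],
    [-1, [-0.17, -0.061, 0], [0, 0, 0]],
    [-1, [-0.17, -0.061, 0], [0, 0, 0]],
    [-1, [-0.17, -0.061, 0], [0, 0, 0]],
    [-1, [-0.17, -0.061, 0], [0, 0, 0]],
    [-1, [-0.17, -0.061, 0], [0, 0, 0]],
    [-1, [-0.17, -0.061, 0], [0, 0, 0]],
    [-1, [-0.08, -0.03, 0], [0, 0, 0]],
    [-1, [0, 0, 0], [0, 0, 0]],
    [-1, [0, 0, 0], [0, 0, 0]],
  ],
)

```text
time: 6.73
eef_pos: [0.5529, 0.2697, 0.1393]
ee_rot: [-0.001, -0.706, 0.708, 0.0]
wrist_force: [0.3, -0.5, -1.4]
finger_gap: 0.0233
grasp_force: 39.5
```

```bash
python3 m.py wrist tool_tray point_chisel_center
python3 - <<'E'
from h import *
cv2.imwrite("pics/w2.png",env.grab_frame("wrist")[0])
E
python3 g.py 589 291 140 -90
```

```text
tool_tray 0.83 [241. 192.] ztop 18.4 n 21627 rect c [554.  292.9] size [166.4 196.9] longaxis 90.7
point_chisel_center 0.65 [282. 222.] ztop 161.0 n 16404 rect c [555.1 340. ] size [291.8  62.7] longaxis 87.8
   mark 0.84 [283.7 282.9] [550.1 352.1  12. ]
t 7.0 pos [553.2 268.2 140.7] yaw -90.2 tilt 0.02 gap 23.2 j6 -0.71
turn total -0.0018 (rows>=0.0) shift [-0.1141 -0.1788  0.0035]
```

View pics/w2.png

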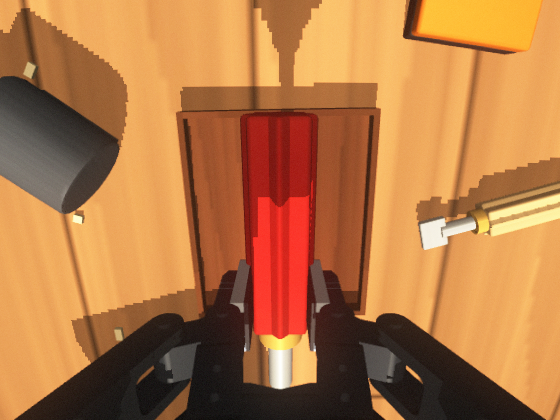

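The tray rim's corners are at about (180,113), (378,109), (366,313) and (204,317). The chisel is held straight, pointing away from the camera.

Run:
```python
from h import *
P=pose("wrist"); q=atz([[180,113],[378,109],[366,313],[204,317]],.018,P)*1e3
print(np.round(q,1),q.mean(0), [np.linalg.norm(q[i]-q[i-1]) for i in range(4)])
# held chisel: handle end
s=env.read_state(); print(np.round(atz([[243,116],[315,116],[270,385]],.157,P)*1e3,1))
```

```text
[[629.4 200.6  18. ]
 [479.7 198.2  18. ]
 [474.1 380.7  18. ]
 [625.1 384.8  18. ]] [552.07946976 291.0545678   18.        ] [np.float64(184.1547888957679), np.float64(149.63549254902085), np.float64(182.59271105006343), np.float64(151.06038776767937)]
[[566.9 193.4 157. ]
 [541.  193.5 157. ]
 [558.8 319.7 157. ]]
```

Call:
carry_out(
  commands=[
    [-1, [-0.055, -0.09, 0], [0, 0, -0.012]],
    [-1, [-0.06, -0.095, 0], [0, 0, 0]],
    [-1, [0, 0, 0.1], [0, 0, 0]],
    [-1, [0, 0, 0.15], [0, 0, 0]],
    [-1, [0, 0, 0.15], [0, 0, 0]],
    [-1, [0, 0, 0.1], [0, 0, 0]],
    [-1, [0, 0, 0], [0, 0, 0]],
  ],
)

```text
time: 7.62
eef_pos: [0.587, 0.2899, 0.035]
ee_rot: [0.005, 0.713, -0.702, -0.001]
wrist_force: [-1.6, -0.1, -2.6]
finger_gap: 0.0231
grasp_force: 39.7
```

```bash
python3 g.py 590 292 9.5 -88.9
```

```text
t 7.6 pos [587.  289.9  35. ] yaw -89.1 tilt 0.56 gap 23.1 j6 -0.68
turn total -0.0023 (rows>=0.0) shift [-0.01   -0.0153  0.1274]
```

Call:
carry_out(
  commands=[
    [-1, [0, 0, 0], [0, 0, 0]],
    [-1, [0, 0, 0], [0, 0, 0]],
  ],
)

```text
time: 7.78
eef_pos: [0.5914, 0.2926, 0.0425]
ee_rot: [-0.001, 0.713, -0.701, 0.001]
wrist_force: [-1.2, 0.3, -0.2]
finger_gap: 0.0228
grasp_force: 39.7
```

```bash
python3 g.py 590 292 9.5 -88.9
```

```text
t 7.8 pos [591.4 292.6  42.5] yaw -89.0 tilt 0.18 gap 22.8 j6 -0.68
turn total -0.0010 (rows>=0.0) shift [0.003  0.007  0.1648]
```

Call:
carry_out(
  commands=[
    [-1, [0, 0, 0.04], [0, 0, 0]],
    [-1, [0, 0, 0.04], [0, 0, 0]],
    [-1, [0, 0, 0.03], [0, 0, 0]],
    [-1, [0, 0, 0.02], [0, 0, 0]],
    [-1, [0, 0, 0.01], [0, 0, 0]],
    [-1, [0, 0, 0.005], [0, 0, 0]],
    [-1, [0, 0, 0], [0, 0, 0]],
    [-1, [0, 0, 0], [0, 0, 0]],
    [-1, [0, 0, 0], [0, 0, 0]],
  ],
)

```text
time: 8.53
eef_pos: [0.5904, 0.2925, 0.0116]
ee_rot: [-0.0, 0.713, -0.701, 0.0]
wrist_force: [-0.4, -0.1, -1.1]
finger_gap: 0.0233
grasp_force: 39.8
```

```bash
python3 g.py 590 292 9.5 -88.9
```

```text
t 8.5 pos [590.4 292.5  11.6] yaw -89.0 tilt 0.03 gap 23.3 j6 -0.68
turn total -0.0010 (rows>=0.0) shift [0.0023 0.0019 0.0105]
```

Call:
carry_out(
  commands=[
    [-1, [0, 0, 0.004], [0, 0, 0]],
    [-1, [0, 0, 0.003], [0, 0, 0]],
    [-1, [0, 0, 0], [0, 0, 0]],
    [-0.25, [0, 0, 0], [0, 0, 0]],
    [-0.25, [0, 0, 0], [0, 0, 0]],
    [-0.25, [0, 0, 0], [0, 0, 0]],
    [-0.25, [0, 0, 0], [0, 0, 0]],
    [-0.25, [0, 0, -0.02], [0, 0, 0]],
    [-0.25, [0, 0, -0.06], [0, 0, 0]],
    [-0.25, [0, 0, -0.12], [0, 0, 0]],
    [1, [0, 0, -0.15], [0, 0, 0]],
    [1, [0, 0, -0.15], [0, 0, 0]],
    [1, [0, 0, -0.1], [0, 0, 0]],
    [1, [0, 0, 0], [0, 0, 0]],
  ],
)

```text
time: 9.7
eef_pos: [0.593, 0.2936, 0.1375]
ee_rot: [-0.005, 0.714, -0.701, 0.002]
wrist_force: [0.7, 0.2, 0.6]
finger_gap: 0.0784
grasp_force: 0.0
```

```bash
python3 m.py wrist flat_chisel_center; python3 g.py 358 284 140 -164; python3 m.py top point_chisel_center
```

```text
t 9.8 pos [589.9 292.4 130.4] yaw -89.0 tilt 0.04 gap 85.6 j6 -0.68
turn total 0.8333 (rows>=10.6) shift [ 1.1263  0.2795 -0.0482]
point_chisel_center 0.92 [177. 189.] ztop 33.3 n 489 rect c [592.6 275.2] size [118.1  33. ] longaxis 88.9
   mark 0.68 [167.2 187.2] [598.8 287.7  12. ]
```

Call:
carry_out(
  commands=[
    [1, [0, 0, 0], [0, 0, 0.0694]],
    [1, [0, 0, 0], [0, 0, 0.0694]],
    [1, [0, 0, 0], [0, 0, 0.0694]],
    [1, [0, 0, 0], [0, 0, 0.0694]],
    [1, [0, 0, 0], [0, 0, 0.0694]],
    [1, [0, 0, 0], [0, 0, 0.0694]],
    [1, [0, 0, 0], [0, 0, 0.0694]],
    [1, [0, 0, 0], [0, 0, 0.0694]],
    [1, [0, 0, 0], [0, 0, 0.0694]],
    [1, [0, 0, 0], [0, 0, 0.0694]],
    [1, [0, 0, 0], [0, 0, 0.0694]],
    [1, [0, 0, 0], [0, 0, 0.0694]],
    [1, [0.16, 0.04, -0.008], [0, 0, 0]],
    [1, [0.16, 0.04, -0.008], [0, 0, 0]],
    [1, [0.16, 0.04, -0.008], [0, 0, 0]],
    [1, [0.16, 0.04, -0.008], [0, 0, 0]],
    [1, [0.16, 0.04, -0.008], [0, 0, 0]],
    [1, [0.16, 0.04, -0.008], [0, 0, 0]],
    [1, [0.16, 0.04, 0], [0, 0, 0]],
    [1, [0, 0, 0], [0, 0, 0]],
  ],
)

```text
time: 11.67
eef_pos: [0.3549, 0.2828, 0.139]
ee_rot: [-0.001, -0.141, 0.99, -0.0]
wrist_force: [0.2, -1.1, -1.9]
finger_gap: 0.0854
grasp_force: 0.0
```

Call:
carry_out(
  commands=[
    [1, [0, 0, 0], [0, 0, 0]],
    [1, [0, 0, 0], [0, 0, 0]],
  ],
)

```text
time: 11.83
eef_pos: [0.3595, 0.2843, 0.1394]
ee_rot: [0.0, -0.14, 0.99, -0.0]
wrist_force: [0.6, -0.1, -0.4]
finger_gap: 0.0857
grasp_force: 0.0
```

```bash
python3 m.py wrist flat_chisel_center;  python3 g.py 358 284 4 -164;python3 - <<'E'
from h import *
cv2.imwrite("pics/w3.png",env.grab_frame("wrist")[0])
E
```

```text
flat_chisel_center 0.84 [278. 170.] ztop 26.7 n 5572 rect c [358.6 284.1] size [148.9  31. ] longaxis 15.7
   mark 0.73 [279.4 190.2] [355.3 283.1  12. ]
t 12.0 pos [360.1 284.2 139.1] yaw -164.0 tilt 0.04 gap 85.6 j6 -2.30
turn total -0.0000 (rows>=0.0) shift [0.0105 0.002  0.6755]
```

View pics/w3.png

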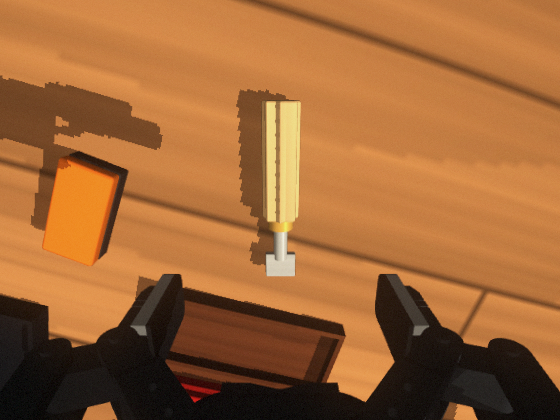

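The flat chisel runs from (282,100) to (281,275), centred and aligned. I'll grip it, lift it and turn it to the tray's direction.

Call:
carry_out(
  commands=[
    [1, [0.008, 0, 0.14], [0, 0, 0]],
    [1, [0, 0, 0.16], [0, 0, 0]],
    [1, [0, 0, 0.16], [0, 0, 0]],
    [1, [0, 0, 0.12], [0, 0, 0]],
    [1, [0, 0, 0.06], [0, 0, 0]],
    [1, [0, 0, 0.035], [0, 0, 0]],
    [1, [0, 0, 0], [0, 0, 0]],
    [-1, [0, 0, 0], [0, 0, 0]],
    [-1, [0, 0, 0], [0, 0, 0]],
    [-1, [0, 0, 0], [0, 0, 0]],
    [-1, [0, 0, 0], [0, 0, 0]],
    [-1, [0, 0, 0], [0, 0, 0]],
    [-1, [0, 0, 0], [0, 0, 0]],
    [-1, [0, 0, 0], [0, 0, 0]],
    [-1, [0, 0, 0], [0, 0, 0]],
  ],
)

```text
time: 13.28
eef_pos: [0.3582, 0.2843, 0.0052]
ee_rot: [0.001, -0.14, 0.99, 0.001]
wrist_force: [-1.2, -0.1, 6.6]
finger_gap: 0.0228
grasp_force: 40.4
```

Call:
carry_out(
  commands=[
    [-1, [0, 0, -0.02], [0, 0, 0]],
    [-1, [0, 0, -0.05], [0, 0, 0]],
    [-1, [0, 0, -0.08], [0, 0, 0]],
    [-1, [0, 0, -0.08], [0, 0, -0.0759]],
    [-1, [0, 0, -0.08], [0, 0, -0.0759]],
    [-1, [0, 0, -0.08], [0, 0, -0.0759]],
    [-1, [0, 0, -0.05], [0, 0, -0.0759]],
    [-1, [0, 0, -0.04], [0, 0, -0.0759]],
    [-1, [0, 0, -0.02], [0, 0, -0.0759]],
    [-1, [0, 0, 0], [0, 0, -0.0759]],
    [-1, [0, 0, 0], [0, 0, -0.0759]],
    [-1, [0, 0, 0], [0, 0, -0.0759]],
    [-1, [0, 0, 0], [0, 0, -0.0759]],
    [-1, [0, 0, 0], [0, 0, -0.0759]],
    [-1, [0, 0, 0], [0, 0, 0]],
  ],
)

```text
time: 14.53
eef_pos: [0.3575, 0.2833, 0.1042]
ee_rot: [0.001, 0.716, -0.698, -0.0]
wrist_force: [-0.8, -0.3, 0.2]
finger_gap: 0.0233
grasp_force: 39.5
```

```bash
python3 g.py 515 291 104 -88.9
```

```text
t 14.5 pos [357.5 283.3 104.2] yaw -88.6 tilt 0.06 gap 23.3 j6 -0.99
turn total 0.0036 (rows>=0.0) shift [-0.0232 -0.7882  0.001 ]
```

Call:
carry_out(
  commands=[
    [-1, [-0.003, -0.1, 0], [0, 0, 0]],
    [-1, [-0.005, -0.17, 0], [0, 0, 0]],
    [-1, [-0.005, -0.17, 0], [0, 0, 0]],
    [-1, [-0.005, -0.17, 0], [0, 0, 0]],
    [-1, [-0.003, -0.13, 0], [0, 0, 0]],
    [-1, [-0.002, -0.048, 0], [0, 0, 0]],
    [-1, [0, 0, 0], [0, 0, 0]],
    [-1, [0, 0, 0], [0, 0, 0]],
    [-1, [0, 0, 0.08], [0, 0, 0]],
    [-1, [0, 0, 0.12], [0, 0, 0]],
    [-1, [0, 0, 0.1], [0, 0, 0]],
    [-1, [0, 0, 0.06], [0, 0, 0]],
    [-1, [0, 0, 0.04], [0, 0, 0]],
    [-1, [0, 0, 0.02], [0, 0, 0]],
    [-1, [0, 0, 0], [0, 0, 0]],
    [-1, [0, 0, 0], [0, 0, 0]],
    [-1, [0, 0, 0], [0, 0, 0]],
  ],
)

```text
time: 15.95
eef_pos: [0.5158, 0.2922, 0.0217]
ee_rot: [-0.001, 0.714, -0.7, 0.0]
wrist_force: [-0.1, 0.2, -0.2]
finger_gap: 0.0231
grasp_force: 39.7
```

```bash
python3 g.py 515 291 9.5 -88.9
```

```text
t 15.9 pos [515.8 292.2  21.7] yaw -88.8 tilt 0.12 gap 23.1 j6 -0.76
turn total 0.0011 (rows>=0.0) shift [0.0059 0.004  0.061 ]
```

Call:
carry_out(
  commands=[
    [-1, [0, 0, 0.02], [0, 0, 0]],
    [-1, [0, 0, 0.015], [0, 0, 0]],
    [-1, [0, 0, 0.01], [0, 0, 0]],
    [-1, [0, 0, 0.007], [0, 0, 0]],
    [-1, [0, 0, 0.003], [0, 0, 0]],
    [-1, [0, 0, 0], [0, 0, 0]],
    [-1, [0, 0, 0], [0, 0, 0]],
  ],
)

```text
time: 16.53
eef_pos: [0.5153, 0.2915, 0.0103]
ee_rot: [-0.0, 0.715, -0.7, 0.0]
wrist_force: [-3.2, -1.7, 4.9]
finger_gap: 0.0233
grasp_force: 40.4
```

```bash
python3 g.py 515 291 9.5 -88.9
```

```text
t 16.5 pos [515.3 291.5  10.3] yaw -88.8 tilt 0.02 gap 23.3 j6 -0.76
turn total 0.0012 (rows>=0.0) shift [0.0026 0.0017 0.0039]
```

Contact with about 5 N, so I'll release and rise, then head to the square offcut.

Call:
carry_out(
  commands=[
    [-0.25, [0, 0, 0], [0, 0, 0]],
    [-0.25, [0, 0, 0], [0, 0, 0]],
    [-0.25, [0, 0, 0], [0, 0, 0]],
    [-0.25, [0, 0, 0], [0, 0, 0]],
    [-0.25, [0, 0, -0.02], [0, 0, 0]],
    [-0.25, [0, 0, -0.06], [0, 0, 0]],
    [-0.25, [0, 0, -0.12], [0, 0, 0]],
    [1, [0, 0, -0.15], [0, 0, 0]],
    [1, [0, 0, -0.15], [0, 0, 0]],
    [1, [0, 0, -0.1], [0, 0, 0]],
    [1, [0, 0, -0.05], [0, 0, 0]],
    [1, [0, 0, 0], [0, 0, 0]],
  ],
)

```text
time: 17.53
eef_pos: [0.5165, 0.2925, 0.1423]
ee_rot: [-0.003, 0.715, -0.7, 0.0]
wrist_force: [0.5, 0.1, -0.6]
finger_gap: 0.0854
grasp_force: 0.0
```

```bash
python3 g.py 434 -4 150 -176
python3 - <<'E'
from h import *
cv2.imwrite("pics/w4.png",env.grab_frame("wrist")[0])
E
```

```text
t 17.5 pos [516.5 292.5 142.3] yaw -88.8 tilt 0.30 gap 85.4 j6 -0.76
turn total 0.9690 (rows>=12.3) shift [ 0.515  -1.4501 -0.0383]
```

View pics/w4.png

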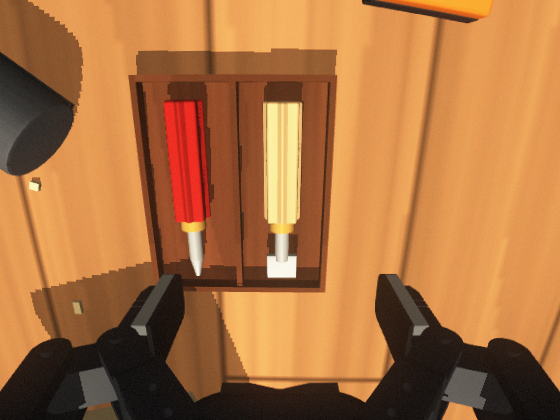

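Both chisels lie in their bays, red at about x 185 and flat at about x 283, clear of the walls. Next is the square offcut.

Call:
carry_out(
  commands=[
    [1, [0, 0, 0], [0, 0, 0.0745]],
    [1, [0, 0, 0], [0, 0, 0.0745]],
    [1, [0, 0, 0], [0, 0, 0.0745]],
    [1, [0, 0, 0], [0, 0, 0.0745]],
    [1, [0, 0, 0], [0, 0, 0.0745]],
    [1, [0, 0, 0], [0, 0, 0.0745]],
    [1, [0, 0, 0], [0, 0, 0.0745]],
    [1, [0, 0, 0], [0, 0, 0.0745]],
    [1, [0, 0, 0], [0, 0, 0.0745]],
    [1, [0, 0, 0], [0, 0, 0.0745]],
    [1, [0, 0, 0], [0, 0, 0.0745]],
    [1, [0, 0, 0], [0, 0, 0.0745]],
    [1, [0, 0, 0], [0, 0, 0.0745]],
  ],
)

```text
time: 18.67
eef_pos: [0.5143, 0.291, 0.137]
ee_rot: [-0.002, -0.032, 0.999, -0.001]
wrist_force: [-0.2, 0.5, -1.4]
finger_gap: 0.0856
grasp_force: 0.0
```

Call:
carry_out(
  commands=[
    [1, [0.03, -0.09, 0], [0, 0, 0]],
    [1, [0.057, -0.161, 0], [0, 0, 0]],
    [1, [0.057, -0.161, 0], [0, 0, 0]],
    [1, [0.057, -0.161, 0], [0, 0, 0]],
    [1, [0.057, -0.161, 0], [0, 0, 0]],
    [1, [0.057, -0.161, 0], [0, 0, 0]],
    [1, [0.057, -0.161, 0], [0, 0, 0]],
    [1, [0.057, -0.161, 0], [0, 0, 0]],
    [1, [0.057, -0.161, 0], [0, 0, 0]],
    [1, [0.027, -0.072, 0], [0, 0, 0]],
    [1, [0, 0, 0], [0, 0, 0]],
    [1, [0, 0, 0], [0, 0, 0]],
  ],
)

```text
time: 19.67
eef_pos: [0.4322, -0.0057, 0.1381]
ee_rot: [-0.001, -0.034, 0.999, -0.0]
wrist_force: [0.2, 0.8, -0.8]
finger_gap: 0.0856
grasp_force: 0.0
```

```bash
python3 m.py wrist square_offcut_center stepped_offcut_center rubbing_block_center offcut_tray;  python3 g.py 434 -4 5 -176;python3 - <<'E'
from h import *
cv2.imwrite("pics/w5.png",env.grab_frame("wrist")[0])
E
```

```text
square_offcut_center 0.80 [283. 200.] ztop 36.0 n 3878 rect c [432.7  -4. ] size [55.  40.1] longaxis 3.2
   mark 0.70 [445.2 188.9] [415.1 128.4  17.5]
stepped_offcut_center 0.68 [504. 310.] ztop 18.6 n 5308 rect c [503.  206.3] size [325.9 105.3] longaxis 43.7
stepped_offcut_center 0.65 [138. 166.] ztop 35.8 n 4731 rect c [ 407.3 -122.2] size [43.9 41.2] longaxis 24.7
   mark 0.96 [140.  166.6] [ 413.4 -117.2   17.5]
rubbing_block_center 0.68 [446. 188.] ztop 31.2 n 7265 rect c [415.9 128.2] size [46.  84.8] longaxis 173.5
   mark 0.92 [444.  188.2] [415.2 128.6  15. ]
offcut_tray 0.87 [275. 343.] ztop 25.3 n 16574 rect c [542.9   2. ] size [252.2 203.7] longaxis 2.4
offcut_tray 0.59 [502. 308.] ztop 18.6 n 5285 rect c [503.1 211.7] size [324.3 115.9] longaxis 40.2
   mark 0.85 [272.3 364.9] [620.8   0.    0. ]
t 20.1 pos [433.4  -4.5 139.4] yaw -175.9 tilt 0.01 gap 85.5 j6 -1.85
turn total 0.0008 (rows>=0.0) shift [-0.003   0.0021  0.6718]
```

View pics/w5.png

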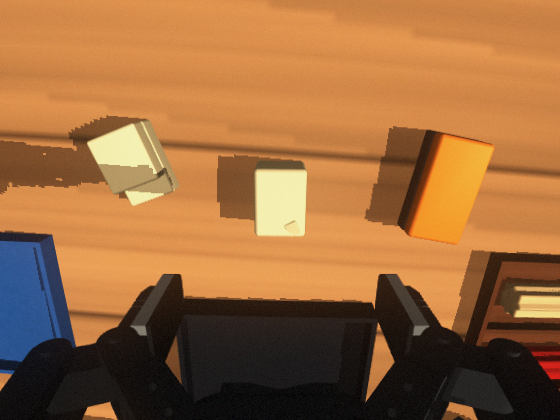

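The square offcut is aligned at (281,200). The stepped one is at (130,162), with its low end towards image bottom, i.e. world +x. I'll grip the square one now.

Call:
carry_out(
  commands=[
    [1, [0, 0.002, 0.14], [0, 0, 0]],
    [1, [0, 0, 0.16], [0, 0, 0]],
    [1, [0, 0, 0.16], [0, 0, 0]],
    [1, [0, 0, 0.12], [0, 0, 0]],
    [1, [0, 0, 0.06], [0, 0, 0]],
    [1, [0, 0, 0.03], [0, 0, 0]],
    [1, [0, 0, 0], [0, 0, 0]],
    [-1, [0, 0, 0], [0, 0, 0]],
    [-1, [0, 0, 0], [0, 0, 0]],
    [-1, [0, 0, 0], [0, 0, 0]],
    [-1, [0, 0, 0], [0, 0, 0]],
    [-1, [0, 0, 0], [0, 0, 0]],
    [-1, [0, 0, 0], [0, 0, 0]],
  ],
)

```text
time: 21.25
eef_pos: [0.4342, -0.0042, 0.0065]
ee_rot: [0.001, -0.035, 0.999, 0.0]
wrist_force: [0.0, -0.2, 6.5]
finger_gap: 0.0391
grasp_force: 41.4
```

Call:
carry_out(
  commands=[
    [-1, [0, 0, -0.02], [0, 0, 0]],
    [-1, [0, 0, -0.05], [0, 0, 0]],
    [-1, [0, 0, -0.1], [0, 0, 0]],
    [-1, [0, 0, -0.12], [0, 0, 0.015]],
    [-1, [0, 0, -0.12], [0, 0, 0]],
    [-1, [0, 0, -0.06], [0, 0, 0]],
    [-1, [0, 0, -0.03], [0, 0, 0]],
    [-1, [0, 0, 0], [0, 0, 0]],
  ],
)

```text
time: 21.92
eef_pos: [0.4338, -0.0043, 0.1065]
ee_rot: [0.001, -0.023, 1.0, 0.0]
wrist_force: [-0.1, 0.2, -3.0]
finger_gap: 0.0392
grasp_force: 40.6
```

```bash
python3 g.py 619.5 40 105 -177.5
```

```text
t 21.9 pos [433.8  -4.3 106.5] yaw -177.3 tilt 0.13 gap 39.2 j6 -1.88
turn total 0.0019 (rows>=0.0) shift [-0.9374  0.1806  0.0074]
```

Call:
carry_out(
  commands=[
    [-1, [-0.1, 0.018, 0], [0, 0, 0]],
    [-1, [-0.18, 0.035, 0], [0, 0, 0]],
    [-1, [-0.18, 0.035, 0], [0, 0, 0]],
    [-1, [-0.18, 0.035, 0], [0, 0, 0]],
    [-1, [-0.18, 0.035, 0], [0, 0, 0]],
    [-1, [-0.117, 0.022, 0], [0, 0, 0]],
    [-1, [0, 0, 0], [0, 0, 0]],
    [-1, [0, 0, 0], [0, 0, 0]],
    [-1, [0, 0, 0.08], [0, 0, 0]],
    [-1, [0, 0, 0.12], [0, 0, 0]],
    [-1, [0, 0, 0.1], [0, 0, 0]],
    [-1, [0, 0, 0.06], [0, 0, 0]],
    [-1, [0, 0, 0.04], [0, 0, 0]],
    [-1, [0, 0, 0.02], [0, 0, 0]],
    [-1, [0, 0, 0], [0, 0, 0]],
    [-1, [0, 0, 0], [0, 0, 0]],
    [-1, [0, 0, 0], [0, 0, 0]],
  ],
)

```text
time: 23.33
eef_pos: [0.6195, 0.0404, 0.0226]
ee_rot: [0.001, -0.023, 1.0, 0.0]
wrist_force: [-0.0, -0.8, -2.3]
finger_gap: 0.0394
grasp_force: 40.6
```

```bash
python3 g.py 619.5 40 10.5 -177.5; python3 m.py top offcut_tray square_offcut_center
```

```text
t 23.3 pos [619.5  40.4  22.6] yaw -177.3 tilt 0.11 gap 39.4 j6 -1.84
turn total 0.0021 (rows>=0.0) shift [-0.     -0.002   0.0606]
offcut_tray 0.78 [293. 199.] ztop 26.3 n 3102 rect c [619.5   3.5] size [156.2 185.1] longaxis 92.9
   mark 0.88 [282.8 191.1] [ 6.139e+02 -4.000e-01  0.000e+00]
square_offcut_center 0.73 [265. 191.] ztop 53.9 n 159 rect c [598.7  39.6] size [16.6 38.2] longaxis 92.3
   mark 0.64 [265. 187.] [616.8  44.3  17.5]
```

Call:
carry_out(
  commands=[
    [-1, [0, 0, 0.02], [0, 0, 0]],
    [-1, [0, 0, 0.015], [0, 0, 0]],
    [-1, [0, 0, 0.01], [0, 0, 0]],
    [-1, [0, 0, 0.007], [0, 0, 0]],
    [-1, [0, 0, 0.003], [0, 0, 0]],
    [-1, [0, 0, 0], [0, 0, 0]],
    [-1, [0, 0, 0], [0, 0, 0]],
  ],
)

```text
time: 24.17
eef_pos: [0.6187, 0.0402, 0.0116]
ee_rot: [0.0, -0.024, 1.0, -0.0]
wrist_force: [-4.6, 0.2, 6.9]
finger_gap: 0.0395
grasp_force: 41.5
```

```bash
python3 g.py 619.5 40 10.5 -177.5
```

```text
t 24.2 pos [618.7  40.2  11.6] yaw -177.3 tilt 0.02 gap 39.5 j6 -1.84
turn total 0.0023 (rows>=0.0) shift [-0.0037 -0.001   0.0054]
```

Call:
carry_out(
  commands=[
    [0.18, [0, 0, 0], [0, 0, 0]],
    [0.18, [0, 0, 0], [0, 0, 0]],
    [0.18, [0, 0, 0], [0, 0, 0]],
    [0.18, [0, 0, 0], [0, 0, 0]],
    [0.18, [0, 0, -0.02], [0, 0, 0]],
    [0.18, [0, 0, -0.06], [0, 0, 0]],
    [0.18, [0, 0, -0.12], [0, 0, 0]],
    [1, [0, 0, -0.15], [0, 0, -0.06]],
    [1, [0, 0, -0.15], [0, 0, -0.06]],
    [1, [0, 0, -0.1], [0, 0, -0.06]],
    [1, [0, 0, -0.05], [0, 0, -0.055]],
    [1, [0, 0, 0], [0, 0, 0]],
  ],
)

```text
time: 25.17
eef_pos: [0.6206, 0.0405, 0.1441]
ee_rot: [0.003, -0.208, 0.978, -0.0]
wrist_force: [0.4, -0.2, -0.1]
finger_gap: 0.0854
grasp_force: 0.0
```

```bash
python3 g.py 413 -120 140 -156
```

```text
t 25.2 pos [620.6  40.5 144.1] yaw -156.0 tilt 0.36 gap 85.4 j6 -1.47
turn total 0.0002 (rows>=0.0) shift [ 1.2746 -0.3107  0.0207]
```

Call:
carry_out(
  commands=[
    [1, [0.08, -0.02, 0], [0, 0, 0]],
    [1, [0.17, -0.041, 0], [0, 0, 0]],
    [1, [0.17, -0.041, 0], [0, 0, 0]],
    [1, [0.17, -0.041, 0], [0, 0, 0]],
    [1, [0.17, -0.041, 0], [0, 0, 0]],
    [1, [0.17, -0.041, 0], [0, 0, 0]],
    [1, [0.17, -0.041, 0], [0, 0, 0]],
    [1, [0.1, -0.024, 0], [0, 0, 0]],
    [1, [0.075, -0.021, 0], [0, 0, 0]],
    [1, [0, 0, 0], [0, 0, 0]],
    [1, [0, 0, 0], [0, 0, 0]],
  ],
)

```text
time: 26.08
eef_pos: [0.4106, -0.1199, 0.1403]
ee_rot: [-0.0, -0.205, 0.979, 0.0]
wrist_force: [-0.6, -0.2, 0.6]
finger_gap: 0.0852
grasp_force: 0.0
```

```bash
python3 m.py wrist stepped_offcut_center;  python3 g.py 413 -120 5 -156;python3 - <<'E'
from h import *
cv2.imwrite("pics/w6.png",env.grab_frame("wrist")[0])
E
```

```text
stepped_offcut_center 0.56 [279. 195.] ztop 35.9 n 3776 rect c [ 406.9 -123.1] size [44.6 40.1] longaxis 23.5
   mark 0.63 [277.8 199. ] [ 412.7 -120.4   17.5]
t 26.2 pos [ 411.5 -119.2  140.2] yaw -156.2 tilt 0.01 gap 85.3 j6 -1.24
turn total -0.0019 (rows>=0.0) shift [-0.0055 -0.0066  0.6761]
```

View pics/w6.png

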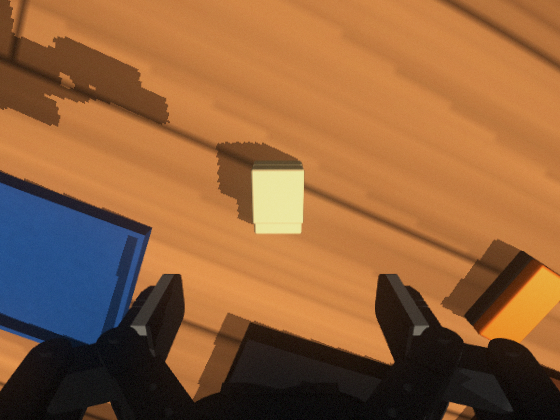

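The stepped offcut sits at (278,198), aligned with the gripper, with its low end at the bottom. I'll grip it.

Call:
carry_out(
  commands=[
    [1, [0, -0.008, 0.14], [0, 0, 0]],
    [1, [0, 0, 0.16], [0, 0, 0]],
    [1, [0, 0, 0.16], [0, 0, 0]],
    [1, [0, 0, 0.12], [0, 0, 0]],
    [1, [0, 0, 0.06], [0, 0, 0]],
    [1, [0, 0, 0.035], [0, 0, 0]],
    [1, [0, 0, 0], [0, 0, 0]],
    [-1, [0, 0, 0], [0, 0, 0]],
    [-1, [0, 0, 0], [0, 0, 0]],
    [-1, [0, 0, 0], [0, 0, 0]],
    [-1, [0, 0, 0], [0, 0, 0]],
    [-1, [0, 0, 0], [0, 0, 0]],
    [-1, [0, 0, 0], [0, 0, 0]],
  ],
)

```text
time: 27.37
eef_pos: [0.4123, -0.1211, 0.0065]
ee_rot: [0.001, -0.207, 0.978, -0.0]
wrist_force: [-0.8, 1.3, 6.6]
finger_gap: 0.0393
grasp_force: 41.4
```

Call:
carry_out(
  commands=[
    [-1, [0, 0, -0.02], [0, 0, 0]],
    [-1, [0, 0, -0.05], [0, 0, 0]],
    [-1, [0, 0, -0.1], [0, 0, 0]],
    [-1, [0, 0, -0.12], [0, 0, 0.059]],
    [-1, [0, 0, -0.12], [0, 0, 0.059]],
    [-1, [0, 0, -0.06], [0, 0, 0.059]],
    [-1, [0, 0, -0.03], [0, 0, 0.059]],
    [-1, [0, 0, 0], [0, 0, 0]],
  ],
)

```text
time: 28.03
eef_pos: [0.4121, -0.1211, 0.107]
ee_rot: [0.001, -0.021, 1.0, 0.0]
wrist_force: [0.5, 0.3, -2.0]
finger_gap: 0.0391
grasp_force: 40.7
```

```bash
python3 g.py 619 -36 105 -177.5
```

```text
t 28.0 pos [ 412.1 -121.1  107. ] yaw -177.6 tilt 0.17 gap 39.1 j6 -1.61
turn total -0.0011 (rows>=0.0) shift [-1.0522  0.3801  0.0101]
```

Call:
carry_out(
  commands=[
    [-1, [-0.1, 0.036, 0], [0, 0, 0]],
    [-1, [-0.17, 0.061, 0], [0, 0, 0]],
    [-1, [-0.17, 0.061, 0], [0, 0, 0]],
    [-1, [-0.17, 0.061, 0], [0, 0, 0]],
    [-1, [-0.17, 0.061, 0], [0, 0, 0]],
    [-1, [-0.17, 0.061, 0], [0, 0, 0]],
    [-1, [-0.102, 0.039, 0], [0, 0, 0]],
    [-1, [0, 0, 0], [0, 0, 0]],
    [-1, [0, 0, 0], [0, 0, 0]],
    [-1, [0, 0, 0.08], [0, 0, 0]],
    [-1, [0, 0, 0.12], [0, 0, 0]],
    [-1, [0, 0, 0.1], [0, 0, 0]],
    [-1, [0, 0, 0.06], [0, 0, 0]],
    [-1, [0, 0, 0.04], [0, 0, 0]],
    [-1, [0, 0, 0.02], [0, 0, 0]],
    [-1, [0, 0, 0], [0, 0, 0]],
    [-1, [0, 0, 0], [0, 0, 0]],
    [-1, [0, 0, 0], [0, 0, 0]],
  ],
)

```text
time: 29.53
eef_pos: [0.6188, -0.0357, 0.0227]
ee_rot: [0.001, -0.023, 1.0, 0.0]
wrist_force: [0.9, 0.6, -1.4]
finger_gap: 0.0394
grasp_force: 40.6
```

```bash
python3 g.py 619 -36 10.5 -177.5
```

```text
t 29.5 pos [618.8 -35.7  22.7] yaw -177.4 tilt 0.12 gap 39.4 j6 -1.72
turn total 0.0013 (rows>=0.0) shift [-0.001  -0.0015  0.0609]
```

Call:
carry_out(
  commands=[
    [-1, [0, 0, 0.02], [0, 0, 0]],
    [-1, [0, 0, 0.015], [0, 0, 0]],
    [-1, [0, 0, 0.01], [0, 0, 0]],
    [-1, [0, 0, 0.007], [0, 0, 0]],
    [-1, [0, 0, 0.003], [0, 0, 0]],
    [-1, [0, 0, 0], [0, 0, 0]],
    [-1, [0, 0, 0], [0, 0, 0]],
  ],
)

```text
time: 30.12
eef_pos: [0.618, -0.0357, 0.0115]
ee_rot: [0.0, -0.023, 1.0, -0.0]
wrist_force: [-4.0, 1.1, 6.6]
finger_gap: 0.0391
grasp_force: 41.5
```

Call:
carry_out(
  commands=[
    [-1, [0, 0, 0.002], [0, 0, 0]],
    [-1, [0, 0, 0], [0, 0, 0]],
  ],
)

```text
time: 30.28
eef_pos: [0.6181, -0.0357, 0.0116]
ee_rot: [0.0, -0.023, 1.0, -0.0]
wrist_force: [-5.2, 1.9, 8.0]
finger_gap: 0.0391
grasp_force: 41.8
```

Call:
carry_out(
  commands=[
    [0.18, [0, 0, 0], [0, 0, 0]],
    [0.18, [0, 0, 0], [0, 0, 0]],
    [0.18, [0, 0, 0], [0, 0, 0]],
    [0.18, [0, 0, 0], [0, 0, 0]],
    [0.18, [0, 0, -0.02], [0, 0, 0]],
    [0.18, [0, 0, -0.06], [0, 0, 0]],
    [0.18, [0, 0, -0.12], [0, 0, 0]],
    [1, [0, 0, -0.15], [0, 0, 0.05]],
    [1, [0, 0, -0.15], [0, 0, 0.05]],
    [1, [0, 0, -0.1], [0, 0, 0]],
    [1, [0, 0, -0.05], [0, 0, 0]],
    [1, [0, 0, 0], [0, 0, 0]],
  ],
)

```text
time: 31.28
eef_pos: [0.6196, -0.0357, 0.143]
ee_rot: [0.003, 0.056, 0.998, 0.0]
wrist_force: [0.5, 0.3, -0.0]
finger_gap: 0.0853
grasp_force: 0.0
```

```bash
python3 g.py 416 128 140 -186.5
```

```text
t 31.3 pos [619.6 -35.7 143. ] yaw 173.6 tilt 0.30 gap 85.3 j6 -1.88
turn total 0.0014 (rows>=0.0) shift [1.104  0.6979 0.015 ]
```

Call:
carry_out(
  commands=[
    [1, [0.08, 0.05, 0], [0, 0, 0]],
    [1, [0.15, 0.095, 0], [0, 0, 0]],
    [1, [0.15, 0.095, 0], [0, 0, 0]],
    [1, [0.15, 0.095, 0], [0, 0, 0]],
    [1, [0.15, 0.095, 0], [0, 0, 0]],
    [1, [0.15, 0.095, 0], [0, 0, 0]],
    [1, [0.15, 0.095, 0], [0, 0, 0]],
    [1, [0.09, 0.06, 0], [0, 0, 0]],
    [1, [0.034, 0.018, 0], [0, 0, 0]],
    [1, [0, 0, 0], [0, 0, 0]],
    [1, [0, 0, 0], [0, 0, 0]],
  ],
)

```text
time: 32.2
eef_pos: [0.4141, 0.1275, 0.1394]
ee_rot: [-0.0, 0.055, 0.998, -0.0]
wrist_force: [-0.1, -0.8, -0.5]
finger_gap: 0.0856
grasp_force: 0.0
```

```bash
python3 m.py wrist rubbing_block_center;  python3 g.py 416 128 4 -186.5;python3 - <<'E'
from h import *
w=env.grab_frame("wrist")[0]; t=env.grab_frame("top")[0]
cv2.imwrite("pics/w7.png",np.hstack([w[:,:500:1][::2,::2],t[100:310,100:450]]))
E
```

```text
rubbing_block_center 0.71 [284. 196.] ztop 31.0 n 6209 rect c [415.2 128.9] size [45.1 84.7] longaxis 173.4
   mark 0.72 [283.3 197.6] [415.2 131.   15. ]
t 32.4 pos [414.8 127.1 139.6] yaw 173.5 tilt 0.06 gap 84.9 j6 -2.35
turn total 0.0003 (rows>=0.0) shift [-0.0054  0.0051  0.6779]
```

View pics/w7.png

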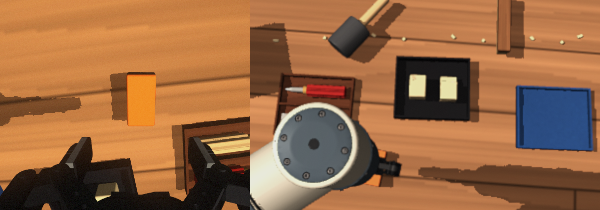

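Both offcuts sit side by side in the black tray, and the rubbing block is at wrist (284,196), aligned with the gripper.

Call:
carry_out(
  commands=[
    [1, [0, 0.009, 0.14], [0, 0, 0]],
    [1, [0, 0, 0.16], [0, 0, 0]],
    [1, [0, 0, 0.16], [0, 0, 0]],
    [1, [0, 0, 0.12], [0, 0, 0]],
    [1, [0, 0, 0.06], [0, 0, 0]],
    [1, [0, 0, 0.036], [0, 0, 0]],
    [1, [0, 0, 0], [0, 0, 0]],
    [-1, [0, 0, 0], [0, 0, 0]],
    [-1, [0, 0, 0], [0, 0, 0]],
    [-1, [0, 0, 0], [0, 0, 0]],
    [-1, [0, 0, 0], [0, 0, 0]],
    [-1, [0, 0, 0], [0, 0, 0]],
    [-1, [0, 0, 0], [0, 0, 0]],
  ],
)

```text
time: 33.53
eef_pos: [0.4152, 0.1299, 0.006]
ee_rot: [0.001, 0.056, 0.998, 0.001]
wrist_force: [-0.9, -0.2, 6.6]
finger_gap: 0.0441
grasp_force: 42.1
```

Call:
carry_out(
  commands=[
    [-1, [0, 0, -0.02], [0, 0, 0]],
    [-1, [0, 0, -0.05], [0, 0, 0]],
    [-1, [0, 0, -0.1], [0, 0, 0]],
    [-1, [0, 0, -0.12], [0, 0, -0.047]],
    [-1, [0, 0, -0.12], [0, 0, -0.047]],
    [-1, [0, 0, -0.06], [0, 0, 0]],
    [-1, [0, 0, -0.03], [0, 0, 0]],
    [-1, [0, 0, 0], [0, 0, 0]],
  ],
)

```text
time: 34.2
eef_pos: [0.4148, 0.1299, 0.1059]
ee_rot: [0.001, -0.018, 1.0, 0.001]
wrist_force: [0.3, -0.4, -2.5]
finger_gap: 0.0443
grasp_force: 41.5
```

```bash
python3 g.py 569 -302 105 -178
```

```text
t 34.2 pos [414.8 129.9 105.9] yaw -178.0 tilt 0.13 gap 44.3 j6 -2.20
turn total 0.0003 (rows>=0.0) shift [-0.6951 -2.1849  0.0045]
```

Call:
carry_out(
  commands=[
    [-1, [-0.027, -0.084, 0], [0, 0, 0]],
    [-1, [-0.0535, -0.168, 0], [0, 0, 0]],
    [-1, [-0.0535, -0.168, 0], [0, 0, 0]],
    [-1, [-0.0535, -0.168, 0], [0, 0, 0]],
    [-1, [-0.0535, -0.168, 0], [0, 0, 0]],
    [-1, [-0.0535, -0.168, 0], [0, 0, 0]],
    [-1, [-0.0535, -0.168, 0], [0, 0, 0]],
    [-1, [-0.0535, -0.168, 0], [0, 0, 0]],
    [-1, [-0.0535, -0.168, 0], [0, 0, 0]],
    [-1, [-0.0535, -0.168, 0], [0, 0, 0]],
    [-1, [-0.0535, -0.168, 0], [0, 0, 0]],
    [-1, [-0.0535, -0.168, 0], [0, 0, 0]],
    [-1, [-0.0535, -0.168, 0], [0, 0, 0]],
    [-1, [-0.027, -0.084, 0], [0, 0, 0]],
    [-1, [0, 0, 0], [0, 0, 0]],
    [-1, [0, 0, 0], [0, 0, 0]],
  ],
)

```text
time: 35.53
eef_pos: [0.5681, -0.3026, 0.102]
ee_rot: [-0.002, -0.017, 1.0, 0.001]
wrist_force: [0.6, -0.2, -2.1]
finger_gap: 0.0439
grasp_force: 41.7
```

```bash
python3 g.py 569 -302 10 -178
```

```text
t 35.5 pos [ 568.1 -302.6  102. ] yaw -178.1 tilt 0.25 gap 43.9 j6 -1.29
turn total -0.0011 (rows>=0.0) shift [-0.0045  0.0026  0.46  ]
```

Call:
carry_out(
  commands=[
    [-1, [0, 0, 0.08], [0, 0, 0]],
    [-1, [0, 0, 0.12], [0, 0, 0]],
    [-1, [0, 0, 0.1], [0, 0, 0]],
    [-1, [0, 0, 0.06], [0, 0, 0]],
    [-1, [0, 0, 0.04], [0, 0, 0]],
    [-1, [0, 0, 0.02], [0, 0, 0]],
    [-1, [0, 0, 0], [0, 0, 0]],
    [-1, [0, 0, 0], [0, 0, 0]],
    [-1, [0, 0, 0.015], [0, 0, 0]],
    [-1, [0, 0, 0.015], [0, 0, 0]],
    [-1, [0, 0, 0.01], [0, 0, 0]],
    [-1, [0, 0, 0.007], [0, 0, 0]],
    [-1, [0, 0, 0.003], [0, 0, 0]],
    [-1, [0, 0, 0], [0, 0, 0]],
    [-1, [0, 0, 0], [0, 0, 0]],
  ],
)

```text
time: 36.78
eef_pos: [0.5692, -0.3022, 0.0111]
ee_rot: [0.0, -0.018, 1.0, -0.0]
wrist_force: [-0.7, -0.1, -1.0]
finger_gap: 0.0444
grasp_force: 41.8
```

Call:
carry_out(
  commands=[
    [-1, [0, 0, 0.003], [0, 0, 0]],
    [-1, [0, 0, 0], [0, 0, 0]],
  ],
)

```text
time: 36.95
eef_pos: [0.5693, -0.3022, 0.0111]
ee_rot: [0.0, -0.018, 1.0, -0.0]
wrist_force: [-2.0, 1.5, 4.5]
finger_gap: 0.0445
grasp_force: 42.4
```

Contact at about 4.5 N, so I'll release and retreat.

Call:
carry_out(
  commands=[
    [0.3, [0, 0, 0], [0, 0, 0]],
    [0.3, [0, 0, 0], [0, 0, 0]],
    [0.3, [0, 0, 0], [0, 0, 0]],
    [0.3, [0, 0, 0], [0, 0, 0]],
    [0.3, [0, 0, -0.02], [0, 0, 0]],
    [0.3, [0, 0, -0.06], [0, 0, 0]],
    [0.3, [0, 0, -0.12], [0, 0, 0]],
    [1, [0, 0, -0.15], [0, 0, 0]],
    [1, [0, 0, -0.15], [0, 0, 0]],
    [1, [0.1, 0, -0.15], [0, 0, 0]],
    [1, [0.15, 0, -0.05], [0, 0, 0]],
    [1, [0.15, 0, 0], [0, 0, 0]],
    [1, [0.15, 0, 0], [0, 0, 0]],
    [1, [0.1, 0, 0], [0, 0, 0]],
    [1, [0.05, 0, 0], [0, 0, 0]],
    [1, [0, 0, 0], [0, 0, 0]],
    [1, [0, 0, 0], [0, 0, 0]],
  ],
)

```text
time: 38.37
eef_pos: [0.4297, -0.3073, 0.1508]
ee_rot: [0.001, -0.018, 1.0, -0.0]
wrist_force: [0.4, -0.1, 0.1]
finger_gap: 0.0856
grasp_force: 0.0
```

```bash
python3 m.py top square_offcut_center stepped_offcut_center rubbing_block_center flat_chisel_center point_chisel_center | grep -v mark
python3 - <<'E'
from h import *
t=env.grab_frame("top")[0]; s=env.grab_frame("scene")[0]
cv2.imwrite("pics/f.png",cv2.resize(t[80:330,100:460],None,fx=2.1,fy=2.1,interpolation=cv2.INTER_CUBIC)); cv2.imwrite("pics/fs.png",s)
E
```

```text
square_offcut_center 0.61 [264. 185.] ztop 43.4 n 417 rect c [616.9  39.2] size [55.6 39. ] longaxis 4.4
square_offcut_center 0.34 [206. 133.] ztop 69.2 n 1297 rect c [727.7 218.9] size [42.3 84.4] longaxis 144.7
stepped_offcut_center 0.75 [294. 188.] ztop 43.3 n 396 rect c [611.5 -36.4] size [42.9 38.8] longaxis 4.3
flat_chisel_center 0.85 [167. 222.] ztop 32.6 n 715 rect c [516.5 294. ] size [ 35.8 160.4] longaxis 92.3
point_chisel_center 0.93 [174. 190.] ztop 32.7 n 526 rect c [592.4 289.7] size [ 34.3 147.2] longaxis 91.1
```

View pics/f.png

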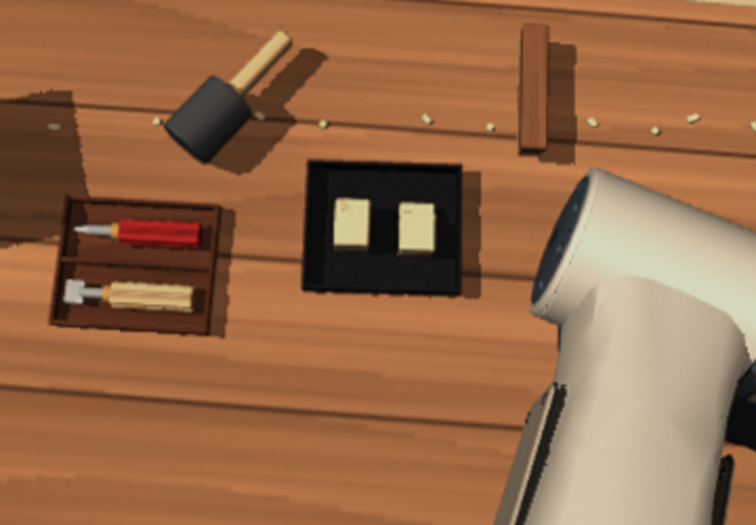

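View pics/fs.png

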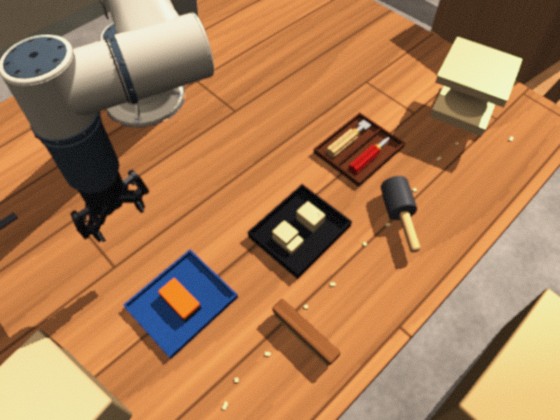

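The block lies flat in the blue tray at scene (179,298), the offcuts in the black tray at (285,237) and (310,216), and the chisels in their bays at (350,138) and (370,155). The mallet and brush haven't moved. I'll hand in.

```bash
python3 -c "
from cell import env
print(env.hand_in())"
```

```text
the job is handed in; nothing more can be done
None
```

All five things are in their trays, checked in the final camera pictures, with the mallet and brush left where they were, and the job was handed in at about 39 s of the allowed 102 s.

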